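Drive the taper key of a pulley hub tight

ROBOT

A 6-joint arm with a two-finger parallel gripper is mounted at the origin on a cart in front of the work surface, level with it; the furniture and walls round the work are solid. World frame = base frame: x ahead of the robot, y to its left, z up, the work surface at z = 0. Lengths are in m, angles in rad, forces in N, time in s.
With the tool pointing down it reaches from about 0.25 to 0.775 m from the base axis. Payload 4 kg.
Tool frame: the origin (TCP) lies at the very end of the fingers, on their centre line; the grasp point (between the pads) lies 19 mm behind it; z points along the fingers, y is the line along which they close (so a half turn about z gives the same grasp; the last joint's range is limited). The gripper opens to 94 mm and grips with 3 to 60 N. Pads are 16 mm wide; open, the fingers measure 119 mm over their backs; the gripper's body (75 mm by 177 mm) begins 78 mm behind the grasp point.
Start: joints at [1.002, 0.087, 1.371, -0, 1.684, -0.103], TCP at [0.247, 0.491, 0.173] pointing down, gripper open.
Joint ranges: [-3.1, 3.1], [-0.76, 2.03], [0.27, 2.55], [-1.08, 4.22], [0.17, 2.65], [-2.57, 2.57]. Speed limits (rad/s): [2.79, 2.79, 3.14, 3.14, 3.14, 3.14].

INTERFACE

Orientations are given as [roll, pitch, yaw] about the fixed x, y, z axes, in that order (R = Rz(yaw) Ry(pitch) Rx(roll)).
In Python, from bench import robot gives the robot as it stands. The module is installed in compiled form; this text tells all that it offers.
- The arm moves only by the tool move_arm, never from a script. Its argument "deltas" is one flat list of numbers, 7 for each row, row after row: the turn, a rotation vector about the tool's x, y, z in rad, then the shift along the tool's x, y, z in cm, then the closure, from -1 (fully open) to 1 (shut). A call has 1 to 8 rows; each row is the pose to reach, as a shift and turn from the pose commanded when the call began, along the tool's axes at that moment; what a row does not reach only later rows make up. A row lasts 1/10 s, in which the tool goes at most 50 mm and 8.59 degrees, less where a joint would pass 70% of its speed; a pose out of reach is approached as far as the arm can. A call with a gripper value outside its range is refused whole. The fingers move at their own pace and stop on an object; the grip force is fixed at half the most. Time passes only in rows, so rows that repeat a pose let the fingers close. It gives the time, the measured TCP pose, the force, the opening and the grip force at its end, in the units of the state.
- robot.get_obs(): the state, without advancing time (a new reading comes with each control period).
- robot.snapshot(name): name is "side" or "top" or "wrist"; returns a dict with "image" (400x640x3 uint8, red, green, blue), "depth" (400x640 float32, m along the optical axis (not along the pixel's ray), 0 where there is no reading), "fov_y" (degrees; the focal length in pixels is half the picture's height over the tangent of half this angle, whatever the lens; pixels are square), "cx", "cy" (the principal point, pixels), "origin" and "orientation" of the camera in the world; the wrist camera has in their place "T_tool_cam" (4x4, takes a point from camera to tool coordinates, whose origin is the TCP and whose axes are the flange's). Camera axes: x right, y up, looking along -z (the intrinsics and any distortion apply to the point x, -y, -z); pixel columns grow to the right and rows downward; lengths in m; the calibration is good to about 2 mm. A picture is of the moment at which its call begins: read the wrist's pose just before it.
- robot.close_job(): hands the job in; it is judged then, once.
The state is a dict: "time": time; "joint_positions": joint angles; "qvel": joint speeds; "joint_torque": joint torques, N m; "tool_pos": TCP position; "ee_rot": TCP orientation; "wrist_force": force on the tool from outside, world axes, zero at the start; "wrist_torque": the same for the moment, N m; "width": finger opening in m; "finger_force": force on a finger pad.
Only numpy, scipy, OpenCV 4.12 (cv2) and the standard library are available. Lean on these libraries where they do the work, as an engineer would, in place of code of your own. Each camera call takes 0.05 s, during which the arm holds its last target. There are 200 camera calls.

TASK

Take the gib-head taper key out of its stand, start its thin end in the keyway between the pulley hub's jaw and the shaft with its slanted face against the jaw, then press or tap it down gently until it is wedged tight. It is tight when it takes a downward push of about 12 N to move it farther; never drive it with more than about 20 N, or the hub is strained. Leave it standing upright in the hub and let go, and do not disturb the other things on the bench.

Things in the scene. Friction and masses are not known exactly. Their poses are not given: they have to be found in the camera images.
- key: Loose steel gib-head taper key, 150 g, 88 mm tall, z up through the head. Origin: middle of the tip's foot. Blade 60 mm long, 16 mm broad (y), 6 mm thick (x) at the tip, 18 mm under the head: +x face plumb at x = +3, -x face slants 1 in 5 from x = -3 at the tip to -15 under the head. Starts upright in key_stand, thin end down, the head resting on the stand's top.
- key_tip (a point): The key's origin: middle of the foot of its thin end. Let go once it is started in the keyway, the key is kept upright by the keyway and may sink farther by its own weight.
- key_head (a point): Centre of the top of the key's rounded head, 88 mm above the tip and 5 mm to the key's -x side. The head is 24 mm (x) by 26 mm (y) by 28 mm high and is the part to grasp.
- key_stand: Fixed grey plastic block that holds the key, 56 x 62 x 70 mm high, with a foot plate 74 x 80 x 8 mm. Origin under its centre. The slot for the blade goes right through. It may stand left or right of the hub.
- hub: Fixed grey metal pulley hub, diameter 84 mm, axis upright, on a round dark base (diameter 116 mm, 12 mm thick); its flat top is 72 mm above the bench. Origin under the centre of the base, z up. An upright shaft stands in its bore, top 1 mm above the hub. The keyway is on the hub's -x side, between the flat of the shaft and the jaw; the key goes in with its x axis along the hub's x axis.
- keyway (a point): Mouth of the keyway, level with the hub's top, 18 mm from its axis; axes as the hub's. Keyway 19 mm broad (y), 60 mm deep. The jaw's face is 6 mm to the -x side at the mouth and slants to the shaft 1 in 5 going down. The shaft's plumb flat is 4 to 8 mm to the +x side, different each time and not measured: so the key gets tight with its tip anywhere 20 to 48 mm below the mouth.
- jaw: Steel jaw, 18 mm broad, filling the slot on the hub's -x side. Origin at the hub's while relaxed. Springs outward by 20 N per mm of squeeze, too little to see. Once the key touches both faces the push needed rises 1 to 3 N per mm of depth and is 0.75 to 1.05 times the squeeze on the jaw; the key then stays by itself. A squeeze of 8 to 28 N is right; more strains the hub.
- timer: Bystander: small white bench timer, 39x68x62 mm. Origin at the centre of its underside. To be left alone.
- beaker_250: Bystander: large clear beaker, 72x78x95 mm. Origin at the centre of its underside. To be left alone.
- standard_b: Bystander: small white bottle with a cap, 37x37x88 mm. Origin at the centre of its underside. To be left alone.
- film_roll: Bystander: white roll of film, 62x62x50 mm. Origin at the centre of its underside. To be left alone.
- beaker_50: Bystander: small clear beaker, 44x50x56 mm. Origin at the centre of its underside. To be left alone.
- tape_roll: Bystander: roll of tape lying flat, 82x82x19 mm. Origin at the centre of its underside. To be left alone.
- screwdriver: Bystander: screwdriver lying down, 27x190x26 mm. Origin at the centre of its underside. To be left alone.
- tweezers: Bystander: steel tweezers lying down, 16x128x8 mm. Origin at the centre of its underside. To be left alone.

How it is judged:
By the outcome, as a careful person would: the job done as asked, in the order asked, and still so for the second after the job is handed in, with the robot touching nothing.
It also fails if it takes over 48 s, if anything falls off the work surface, if the arm or the gripper's body presses on something with over 40 N, if the wrist force passes 120 N, or if a joint passes its speed limit or range.

## Working session

There is one attempt and no reset: what is moved stays moved. The work goes in short steps, Python scripts to look and compute and a tool call to move; the robot and the scene stay as the last step left them, time stands still between calls to the robot, and variables do not carry over. Pictures are saved under pics/ and viewed, at most 10 in all, crops included, and the job is handed in when it is done.

Besides the shell and the picture viewer there is one more tool, called after "Emit:" by a JSON object that holds its "api" and its "payload", one argument or row to a line. move_arm: Moves the arm, as the interface text tells. Its arguments: {"type":"object","properties":{"deltas":{"type":"array","items":{"type":"number"}}},"required":["deltas"]}

```bash
mkdir -p pics
cat > h.py <<'E'
import numpy as np, cv2
from scipy.spatial.transform import Rotation as R
from bench import robot
def snap(n):
    o=robot.get_obs(); s=robot.snapshot(n)
    if n=="wrist":
        T=np.eye(4); T[:3,3]=o["tool_pos"]; T[:3,:3]=R.from_euler("xyz",o["ee_rot"]).as_matrix()
        T=T@np.array(s["T_tool_cam"])
    else:
        T=np.eye(4); T[:3,3]=s["origin"]; q=np.array(s["orientation"])
        T[:3,:3]=q if q.shape==(3,3) else (R.from_euler("xyz",q) if q.size==3 else R.from_quat(q)).as_matrix()
    s["T"]=T; s["f"]=200/np.tan(np.radians(s["fov_y"]/2)); return s
def cloud(s):
    v,u=np.mgrid[:400,:640]; d=s["depth"]
    P=np.stack([(u-s["cx"])/s["f"]*d,-(v-s["cy"])/s["f"]*d,-d],-1)
    W=P@s["T"][:3,:3].T+s["T"][:3,3]; W[d==0]=np.nan; return W
def save(n,im,k=1): cv2.imwrite("pics/"+n,cv2.resize(im,None,fx=k,fy=k)[...,::-1])
E
python3 - <<'E'
from h import *
o=robot.get_obs(); print(o)
for n in ("top","side"):
    s=snap(n); save(n+"0.png",s["image"]); W=cloud(s); np.savez("pics/%s0.npz"%n,W=W,im=s["image"])
    print(n,{k:v for k,v in s.items() if k not in("image","depth")})
    print(W[::80,::128].round(3).tolist())
E
```

```text
{'time': 0.0, 'joint_positions': array([ 1.00190003e+00,  8.79308542e-02,  1.37224037e+00, -7.89445328e-06,
        1.68358612e+00, -1.03107836e-01]), 'qvel': array([-5.54911782e-04, -9.08157991e-04, -2.92586896e-05,  1.36447193e-03,
       -3.35275998e-04, -2.02759619e-03]), 'joint_torque': array([ 2.40033642e-04, -3.40177631e+01, -3.02424467e+01,  7.18329241e-02,
        3.30677256e-02, -1.69679884e-04]), 'tool_pos': array([0.24669827, 0.4908819 , 0.17192449]), 'ee_rot': array([-3.13943865e+00, -2.14996817e-04,  2.67580308e+00]), 'wrist_force': array([ 0.89100155,  0.6089732 , -0.16883021]), 'wrist_torque': array([-0.01687971,  0.00018688,  0.01051472]), 'finger_force': 0.0, 'width': 0.09410609002090632}
top {'fov_y': 49.77397250268811, 'cx': 316.60995775267537, 'cy': 199.1234884992362, 'origin': array([ 0.5130629 , -0.03549083,  1.28018721]), 'orientation': array([ 0.06118174, -0.01430353, -1.56858806]), 'T': array([[ 0.00220804,  0.99812462, -0.06117495,  0.5130629 ],
       [-0.99989527,  0.00307867,  0.01414122, -0.03549083],
       [ 0.01430304,  0.06113732,  0.99802688,  1.28
[... 1081 characters left out ...]
9169039],
       [ 0.        ,  0.        ,  0.        ,  1.        ]]), 'f': np.float64(485.3730563936922)}
[[[0.794, 1.096, 0.284], [0.95, 0.722, 0.298], [0.976, 0.281, 0.371], [0.861, -0.108, 0.485], [1.479, -0.305, 0.3]], [[0.677, 1.088, 0.071], [0.593, 0.4, 0.301], [0.819, 0.196, 0.238], [0.894, -0.12, 0.285], [1.021, -0.393, 0.292]], [[0.448, 0.849, -0.003], [0.458, 0.314, 0.193], [0.764, 0.181, 0.018], [0.879, -0.153, 0.061], [1.122, -0.459, -0.001]], [[0.381, 1.0, -0.364], [0.381, 0.31, 0.001], [0.52, 0.032, 0.005], [0.665, -0.241, 0.001], [0.597, -0.497, 0.206]], [[0.267, 1.148, -0.814], [0.38, 0.467, -0.471], [0.381, -0.044, -0.095], [0.456, -0.321, 0.002], [0.499, -0.544, 0.105]]]
```

View pics/top0.png

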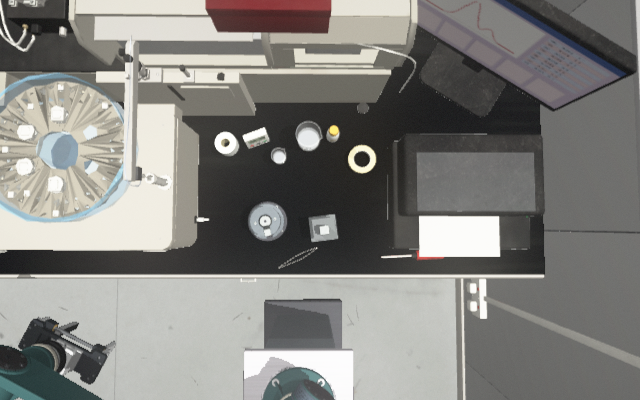

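View pics/side0.png

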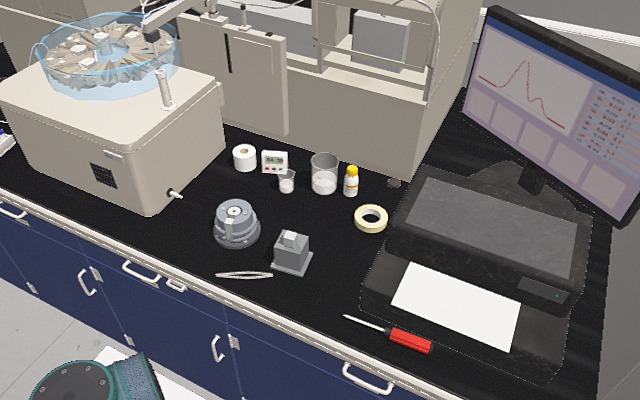

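Top view: hub at about (267,221), stand with the key at (323,229), tweezers below at (298,258). The side view confirms this, and the other bystanders are farther back.

Run:
```python
from h import *
import numpy as np
a=np.load("pics/top0.npz"); W=a["W"]
for nm,(r0,r1,c0,c1),bands in (("hub",(195,250,240,295),((.005,.018),(.066,.078))),("stand",(205,255,300,350),((.004,.012),(.064,.076),(.088,.11)))):
    P=W[r0:r1,c0:c1].reshape(-1,3)
    for lo,hi in bands:
        Q=P[(P[:,2]>lo)&(P[:,2]<hi)]
        print(nm,lo,len(Q),Q.mean(0).round(4),Q.min(0).round(3),Q.max(0).round(3),cv2.minAreaRect((Q[:,:2]*1000).astype(np.float32)))
s=np.load("pics/side0.npz")
t=cv2.resize(a["im"][190:280,235:360],None,fx=5,fy=5,interpolation=cv2.INTER_CUBIC)
q=cv2.resize(s["im"][190:290,205:325],None,fx=4.5,fy=4.5,interpolation=cv2.INTER_CUBIC)[:,:]
q=cv2.resize(q,(170*3,450)); t=cv2.resize(t,None,fx=.45,fy=.45*1)
save("crop.png",cv2.resize(a["im"][190:280,235:360],None,fx=6,fy=6,interpolation=cv2.INTER_CUBIC))
```

```text
hub 0.005 326 [0.5219 0.0838 0.0109] [0.447 0.013 0.005] [0.603 0.173 0.018] ((523.5389404296875, 96.25889587402344), (163.66656494140625, 151.2250518798828), 84.94031524658203)
hub 0.066 632 [0.5256 0.0929 0.072 ] [0.484 0.052 0.066] [0.565 0.134 0.078] ((524.1235961914062, 92.87091064453125), (81.38890075683594, 81.13676452636719), 89.8235855102539)
stand 0.004 324 [ 0.5033 -0.0696  0.007 ] [ 0.429 -0.15   0.004] [ 0.574 -0.005  0.012] ((501.6358947753906, -77.23036193847656), (144.4326629638672, 144.94784545898438), 0.20614084601402283)
stand 0.064 358 [ 0.5071 -0.0714  0.0703] [ 0.475 -0.104  0.064] [ 0.537 -0.04   0.076] ((505.89544677734375, -71.66732788085938), (55.90191650390625, 61.583709716796875), 7.238804340362549)
stand 0.088 82 [ 0.5011 -0.0721  0.0981] [ 0.49  -0.084  0.092] [ 0.512 -0.059  0.104] ((500.9020690917969, -71.34074401855469), (21.94179916381836, 24.815919876098633), 0.10267219692468643)
```

View pics/crop.png

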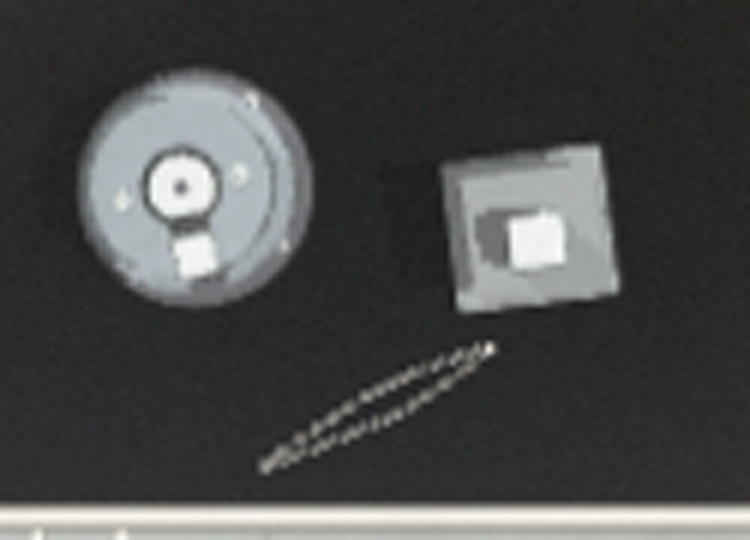

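Emit:
{"api": "move_arm", "payload": {
  "deltas": [0, 0, -0.57, -23.2, -32.1, -8, -1, 0, 0, -0.57, -23.2, -32.1, -8, -1, 0, 0, -0.57, -23.2, -32.1, -8, -1, 0, 0, -0.57, -23.2, -32.1, -8, -1, 0, 0, -0.57, -23.2, -32.1, -8, -1, 0, 0, -0.57, -23.2, -32.1, -8, -1, 0, 0, -0.57, -23.2, -32.1, -8, -1, 0, 0, -0.57, -23.2, -32.1, -8, -1]
}}

```text
time: 0.9
tool_pos: [0.3081, 0.1085, 0.2512]
ee_rot: [3.142, 0.001, -3.036]
wrist_force: [0.9, -0.8, 0.7]
width: 0.0938
finger_force: 0.0
```

Emit:
{"api": "move_arm", "payload": {
  "deltas": [0, 0, 0, -17.1, -18.9, 0, -1, 0, 0, 0, -17.1, -18.9, 0, -1, 0, 0, 0, -17.1, -18.9, 0, -1, 0, 0, 0, -17.1, -18.9, 0, -1, 0, 0, 0, -17.1, -18.9, 0, -1, 0, 0, 0, -17.1, -18.9, 0, -1, 0, 0, 0, -17.1, -18.9, 0, -1]
}}

```text
time: 1.6
tool_pos: [0.4982, -0.0606, 0.2494]
ee_rot: [3.14, -0.004, -3.039]
wrist_force: [-1.2, 0.2, -0.1]
width: 0.0938
finger_force: 0.0
```

Run:
```python
from h import *
s=snap("wrist"); o=robot.get_obs(); print(o["tool_pos"],o["ee_rot"],o["wrist_force"],s["cx"],s["cy"],s["f"],np.array(s["T_tool_cam"]).round(3).tolist())
save("w1.png",s["image"]); W=cloud(s); np.savez("pics/w1.npz",W=W,im=s["image"])
for lo,hi in ((.066,.074),(.09,.102)):
    m=((W[...,2]>lo)&(W[...,2]<hi)).astype(np.uint8)
    n,l,st,c=cv2.connectedComponentsWithStats(m)
    for i in range(1,n):
        if st[i,4]>300:
            Q=W[l==i]; print(lo,st[i].tolist(),Q.mean(0).round(4),cv2.minAreaRect((Q[:,:2]*1000).astype(np.float32)))
```

```text
[ 0.49777019 -0.05969331  0.25035567] [ 3.14034193e+00 -1.98834635e-03 -3.03779213e+00] [-0.08761087  0.25328021  0.17033026] 319.89714737920417 204.64462082486642 317.37402919918463 [[-0.001, 0.962, 0.273, 0.079], [1.0, 0.001, 0.0, 0.001], [0.0, 0.273, -0.962, -0.212], [0.0, 0.0, 0.0, 1.0]]
0.066 [149, 124, 17, 183, 548] [ 0.5627 -0.2601  0.07  ] ((573.0410766601562, -260.06085205078125), (246.83323669433594, 9.167831420898438), 1.8604521751403809)
0.066 [285, 164, 51, 45, 1650] [ 0.5061 -0.071   0.0699] ((506.76800537109375, -71.08628845214844), (56.47071838378906, 61.92164993286133), 7.535430908203125)
0.066 [565, 176, 64, 115, 687] [0.529  0.2974 0.07  ] ((533.739013671875, 298.3098449707031), (27.976451873779297, 166.56185913085938), 79.4507827758789)
0.066 [402, 182, 67, 63, 2958] [0.5252 0.0923 0.0718] ((526.3120727539062, 92.78788757324219), (83.17166137695312, 83.5238265991211), 8.314950942993164)
0.09 [78, 118, 79, 205, 7495] [ 0.5235 -0.2875  0.0989] ((576.4482421875, -298.2994689941406), (78.55243682861328, 253.279052734375), 89.97244262695312)
0.09 [299, 177, 22, 21, 449] [ 0.501  -0.0718  0.0975] ((501.790283203125, -71.81092834472656), (24.29354476928711, 24.954200744628906), 5.829138278961182)
0.09 [583, 180, 57, 104, 1042] [0.5194 0.2973 0.096 ] ((522.9732055664062, 297.4059753417969), (17.402090072631836, 140.42059326171875), 82.37913513183594)
0.09 [296, 359, 53, 36, 356] [ 0.783  -0.028   0.0935] ((773.2698364257812, -28.51612091064453), (61.95649337768555, 73.6262435913086), 5.623338222503662)
```

View pics/w1.png

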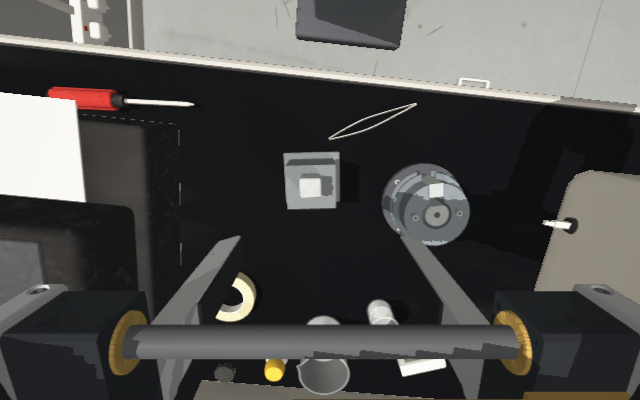

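Wrist view: the stand is at (311,180) with the head at (310,187). The hub is at (430,205), with the jaw's bright top at (436,190) and the shaft at (437,215). Depth agrees with the top camera to about 1 mm.

Run:
```python
from h import *
a=np.load("pics/w1.npz");W=a["W"];im=a["im"]
g=im.min(-1)
m=((W[...,2]>.066)&(W[...,2]<.08)&(g>185)); m[:,:400]=0;m[:,475:]=0
n,l,st,c=cv2.connectedComponentsWithStats(m.astype(np.uint8))
for i in range(1,n):
    if st[i,4]>20: Q=W[l==i]; print(st[i].tolist(),Q.mean(0).round(4),cv2.minAreaRect((Q[:,:2]*1000).astype(np.float32)))
```

```text
[429, 183, 15, 15, 191] [0.4944 0.0869 0.0718] ((494.3354797363281, 86.9813232421875), (17.012632369995117, 18.753677368164062), 11.70055103302002)
```

Emit:
{"api": "move_arm", "payload": {
  "deltas": [0, 0, -0.027, -0.2, -1.2, 10, -1, 0, 0, -0.027, -0.2, -1.2, 10, -1, 0, 0, -0.027, -0.2, -1.2, 10, -1, 0, 0, -0.027, -0.2, -1.2, 10, -1, 0, 0, -0.027, -0.2, -1.2, 10, -1]
}}

```text
time: 2.15
tool_pos: [0.5038, -0.0715, 0.156]
ee_rot: [-3.139, 0.008, -3.009]
wrist_force: [0.1, -0.9, 0.7]
width: 0.0939
finger_force: 0.0
```

Emit:
{"api": "move_arm", "payload": {
  "deltas": [0, 0, 0, 0, 0, 3, -1, 0, 0, 0, 0, 0, 3, -1, 0, 0, 0, 0, 0, 3, -1]
}}

```text
time: 2.45
tool_pos: [0.5031, -0.0718, 0.124]
ee_rot: [-3.14, 0.004, -3.01]
wrist_force: [-1.2, -0.7, -0.6]
width: 0.0941
finger_force: 0.0
```

Emit:
{"api": "move_arm", "payload": {
  "deltas": [0, 0, 0, 0.2, 0, 2.5, -1, 0, 0, 0, 0.2, 0, 4.5, -1, 0, 0, 0, 0.2, 0, 4.5, -1, 0, 0, 0, 0.2, 0, 4.5, -1]
}}

```text
time: 2.85
tool_pos: [0.5009, -0.0722, 0.0783]
ee_rot: [-3.141, 0.003, -3.01]
wrist_force: [1.1, 0.2, 0.2]
width: 0.0939
finger_force: 0.0
```

Emit:
{"api": "move_arm", "payload": {
  "deltas": [0, 0, 0, 0, 0, 0.25, -1, 0, 0, 0, 0, 0, 0.25, -1, 0, 0, 0, 0, 0, 0.25, 1, 0, 0, 0, 0, 0, 0.25, 1, 0, 0, 0, 0, 0, 0.25, 1, 0, 0, 0, 0, 0, 0.25, 1, 0, 0, 0, 0, 0, 0.25, 1, 0, 0, 0, 0, 0, 0.25, 1]
}}

```text
time: 3.65
tool_pos: [0.4996, -0.0719, 0.0736]
ee_rot: [3.142, 0.0, -3.01]
wrist_force: [0.1, 0.2, 0.4]
width: 0.0496
finger_force: 0.0
```

Emit:
{"api": "move_arm", "payload": {
  "deltas": [0, 0, 0, 0, 0, 0, 1, 0, 0, 0, 0, 0, 0, 1, 0, 0, 0, 0, 0, 0, 1, 0, 0, 0, 0, 0, 0, 1, 0, 0, 0, 0, 0, 0, 1, 0, 0, 0, 0, 0, 0, 1]
}}

```text
time: 4.25
tool_pos: [0.4996, -0.0719, 0.0736]
ee_rot: [3.142, 0.0, -3.01]
wrist_force: [-0.6, -1.0, -0.2]
width: 0.0021
finger_force: 0.0
```

Run:
```python
from h import *
s=snap("wrist"); t=snap("side"); print(robot.get_obs()["width"],robot.get_obs()["finger_force"])
save("g1.png",np.hstack([cv2.resize(s["image"][80:330,180:460],(448,400)),cv2.resize(t["image"][200:300,240:340],(350,400))[:, :350]]))
W=cloud(s); m=((W[...,2]>.075)&(W[...,2]<.12)&(abs(W[...,0]-.5)<.06)&(abs(W[...,1]+.07)<.06)); print(m.sum(),W[m].mean(0),W[m].min(0),W[m].max(0))
```

```text
0.00038012987208716734 0.0
1109 [ 0.49211856 -0.07269233  0.09774757] [ 0.48825389 -0.08557694  0.07507181] [ 0.51355672 -0.05975101  0.1199769 ]
```

View pics/g1.png

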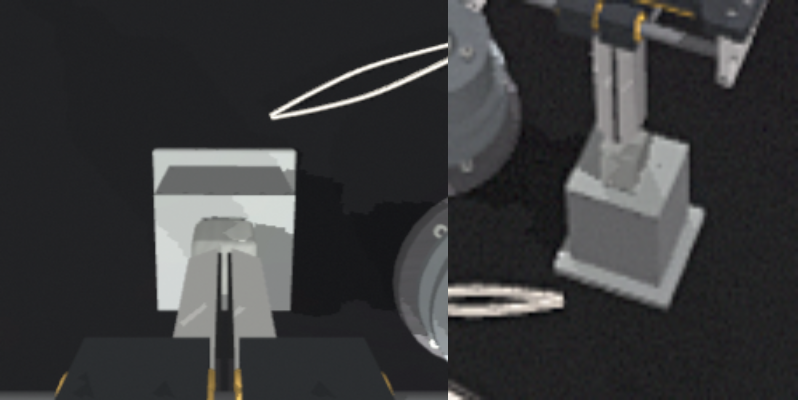

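Both crops show the fingers shut just past or above the head, without gripping it. I'll check this with depth profiles.

Run:
```python
from h import *
for n in ("side","wrist","top"):
    W=cloud(snap(n)).reshape(-1,3)
    W=W[(abs(W[:,0]-.505)<.05)&(abs(W[:,1]+.072)<.022)]
    print(n)
    for z in np.arange(.066,.15,.006):
        Q=W[(W[:,2]>=z)&(W[:,2]<z+.006)]
        if len(Q)>3: print(round(z,3),len(Q),"x",np.percentile(Q[:,0],[2,50,98]).round(3),"y",np.percentile(Q[:,1],[2,50,98]).round(3))
```

```text
side
0.066 187 x [0.476 0.491 0.535] y [-0.094 -0.081 -0.051]
0.072 45 x [0.477 0.492 0.532] y [-0.093 -0.08  -0.054]
0.078 22 x [0.487 0.491 0.511] y [-0.088 -0.082 -0.065]
0.084 29 x [0.488 0.49  0.512] y [-0.088 -0.08  -0.067]
0.09 32 x [0.487 0.491 0.513] y [-0.088 -0.08  -0.065]
0.096 53 x [0.489 0.495 0.511] y [-0.086 -0.079 -0.063]
0.102 5 x [0.49  0.492 0.493] y [-0.078 -0.073 -0.07 ]
0.108 7 x [0.489 0.49  0.493] y [-0.081 -0.074 -0.068]
0.114 22 x [0.488 0.491 0.508] y [-0.087 -0.077 -0.064]
0.12 29 x [0.488 0.491 0.509] y [-0.087 -0.078 -0.063]
0.126 28 x [0.488 0.492 0.509] y [-0.087 -0.082 -0.066]
0.132 25 x [0.488 0.491 0.509] y [-0.087 -0.081 -0.065]
0.138 27 x [0.488 0.491 0.51 ] y [-0.087 -0.079 -0.065]
0.144 33 x [0.488 0.491 0.509] y [-0.088 -0.079 -0.063]
wrist
0.066 1997 x [0.477 0.49  0.534] y [-0.094 -0.078 -0.05 ]
0.072 90 x [0.489 0.49  0.496] y [-0.085 -0.073 -0.06 ]
0.078 99 x [0.489 0.49  0.492] y [-0.085 -0.073 -0.061]
0.084 119 x [0.489 0.49  0.492] y [-0.085 -0.073 -0.061]
0.09 147 x [0.489 0.49  0.495] y [-0.085 -0.073 -0.061]
0.096 312 x [0.489 0.492 0.497] y [-0.084 -0.073 -0.06 ]
0.102 21 x [0.49  0.491 0.492] y [-0.076 -0.072 -0.069]
0.108 107 x [0.489 0.491 0.492] y [-0.082 -0.072 -0.063]
0.114 168 x [0.489 0.491 0.492] y [-0.084 -0.073 -0.061]
0.12 191 x [0.489 0.491 0.492] y [-0.084 -0.073 -0.061]
0.126 213 x [0.489 0.491 0.492] y [-0.084 -0.072 -0.061]
0.132 244 x [0.489 0.491 0.492] y [-0.085 -0.073 -0.061]
0.138 268 x [0.489 0.491 0.492] y [-0.084 -0.072 -0.061]
0.144 304 x [0.489 0.491 0.492] y [-0.085 -0.072 -0.061]
top
```

Depth shows the real finger ends at about z=0.104 when closed, 30 mm above the reported TCP, so they shut over the head without touching it. I'll open and measure the tips open.

Emit:
{"api": "move_arm", "payload": {
  "deltas": [0, 0, 0, 0, 0, -3, 0, 0, 0, 0, 0, 0, -3, 0, 0, 0, 0, 0, 0, -3, 0, 0, 0, 0, 0, 0, -3, 0, 0, 0, 0, 0, 0, -3, 0, 0, 0, 0, 0, 0, -3, 0]
}}

```text
time: 5.1
tool_pos: [0.499, -0.0718, 0.1026]
ee_rot: [3.141, -0.002, -3.01]
wrist_force: [0.1, 0.1, 0.3]
width: 0.0445
finger_force: 0.0
```

Run:
```python
from h import *
o=robot.get_obs();print(o["width"],o["tool_pos"],o["ee_rot"])
for n in ("side","wrist"):
    s=snap(n);W=cloud(s).reshape(-1,3)
    if n=="side": save("o1.png",cv2.resize(s["image"][170:300,215:365],None,fx=5,fy=4.6,interpolation=cv2.INTER_CUBIC))
    W=W[(abs(W[:,0]-.505)<.05)&(abs(W[:,1]+.072)<.08)]
    print(n)
    for z in np.arange(.072,.19,.006):
        Q=W[(W[:,2]>=z)&(W[:,2]<z+.006)]
        if len(Q)>3: print(round(z,3),len(Q),"x",np.percentile(Q[:,0],[2,50,98]).round(3),"y",np.percentile(Q[:,1],[2,20,40,60,80,98]).round(3))
```

```text
0.04445871753829775 [ 0.49897155 -0.07179723  0.10255829] [ 3.14085939e+00 -1.58911747e-03 -3.01039413e+00]
side
0.072 49 x [0.48  0.491 0.529] y [-0.099 -0.089 -0.085 -0.072 -0.065 -0.047]
0.078 29 x [0.488 0.492 0.512] y [-0.088 -0.086 -0.085 -0.08  -0.073 -0.066]
0.084 23 x [0.488 0.491 0.511] y [-0.087 -0.086 -0.085 -0.078 -0.07  -0.065]
0.09 29 x [0.488 0.491 0.512] y [-0.087 -0.085 -0.081 -0.078 -0.073 -0.065]
0.096 98 x [0.489 0.501 0.512] y [-0.087 -0.082 -0.077 -0.071 -0.067 -0.062]
0.132 6 x [0.488 0.491 0.499] y [-0.094 -0.052 -0.051 -0.051 -0.051 -0.046]
0.138 24 x [0.485 0.493 0.502] y [-0.106 -0.102 -0.089 -0.051 -0.05  -0.046]
0.144 28 x [0.484 0.493 0.508] y [-0.109 -0.107 -0.102 -0.052 -0.049 -0.042]
0.15 34 x [0.485 0.493 0.505] y [-0.109 -0.107 -0.101 -0.051 -0.048 -0.042]
0.156 38 x [0.484 0.493 0.507] y [-0.108 -0.106 -0.1   -0.051 -0.05  -0.041]
0.162 31 x [0.485 0.493 0.507] y [-0.109 -0.105 -0.099 -0.051 -0.048 -0.042]
0.168 30 x [0.485 0.493 0.507] y [-0.109 -0.108 -0.102 -0.052 -0.048 -0.041]
0.174 36 x [0.485 0.492 0.508] y [-0.108 -0.107 -0.102 -0.051 -0.0
[... 633 characters left out ...]

0.138 191 x [0.485 0.493 0.508] y [-0.104 -0.098 -0.095 -0.049 -0.047 -0.041]
0.144 256 x [0.485 0.493 0.508] y [-0.107 -0.101 -0.095 -0.048 -0.045 -0.039]
0.15 281 x [0.485 0.494 0.508] y [-0.107 -0.101 -0.095 -0.049 -0.045 -0.039]
0.156 305 x [0.485 0.493 0.507] y [-0.107 -0.1   -0.095 -0.049 -0.045 -0.039]
0.162 349 x [0.485 0.493 0.508] y [-0.107 -0.1   -0.095 -0.049 -0.045 -0.039]
0.168 382 x [0.485 0.494 0.507] y [-0.107 -0.101 -0.095 -0.049 -0.045 -0.039]
0.174 416 x [0.485 0.493 0.508] y [-0.107 -0.1   -0.095 -0.049 -0.045 -0.039]
0.18 502 x [0.485 0.493 0.508] y [-0.107 -0.101 -0.095 -0.049 -0.045 -0.039]
0.186 533 x [0.485 0.494 0.508] y [-0.107 -0.101 -0.095 -0.049 -0.045 -0.038]
```

View pics/o1.png

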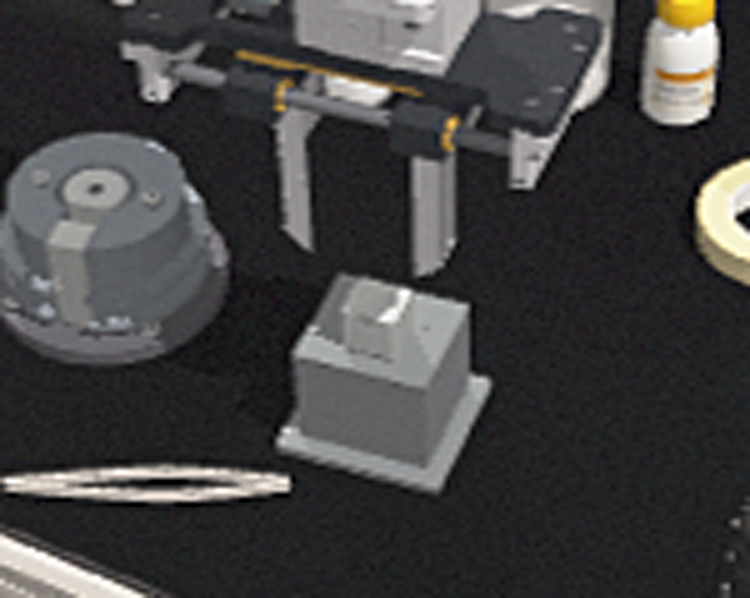

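The fingers really end 31 mm behind the reported TCP. Side crop: tips at (300,250) and (430,270), head at (372,310), with the jaw at (75,235) in the hub. I'll use true tip = reported z + 0.031.

Emit:
{"api": "move_arm", "payload": {
  "deltas": [0, 0, 0, -0.4, 0, 2, 0, 0, 0, 0, -0.4, 0, 4, 0, 0, 0, 0, -0.4, 0, 5, 0, 0, 0, 0, -0.4, 0, 5.8, 0, 0, 0, 0, -0.4, 0, 5.8, 0, 0, 0, 0, -0.4, 0, 5.8, 0]
}}

```text
time: 5.8
tool_pos: [0.5039, -0.0715, 0.0461]
ee_rot: [-3.141, 0.001, -3.01]
wrist_force: [-0.2, -0.0, -0.5]
width: 0.0474
finger_force: 0.0
```

Emit:
{"api": "move_arm", "payload": {
  "deltas": [0, 0, 0, 0, 0, 0, 1, 0, 0, 0, 0, 0, 0, 1, 0, 0, 0, 0, 0, 0, 1, 0, 0, 0, 0, 0, 0, 1, 0, 0, 0, 0, 0, 0, 1, 0, 0, 0, 0, 0, 0, 1]
}}

```text
time: 6.4
tool_pos: [0.5039, -0.0715, 0.0462]
ee_rot: [-3.141, 0.001, -3.01]
wrist_force: [1.4, -0.2, 3.4]
width: 0.0257
finger_force: 30.0
```

Emit:
{"api": "move_arm", "payload": {
  "deltas": [0, 0, 0, 0, 0, -1, 1, 0, 0, 0, 0, 0, -3, 1, 0, 0, 0, 0, 0, -5, 1, 0, 0, 0, 0, 0, -7, 1, 0, 0, 0, 0, 0, -9, 1, 0, 0, 0, 0, 0, -9.5, 1, 0, 0, 0, 0, 0, -9.5, 1]
}}

```text
time: 7.1
tool_pos: [0.504, -0.0715, 0.1413]
ee_rot: [-3.141, 0.001, -3.01]
wrist_force: [0.4, -0.7, -1.1]
width: 0.026
finger_force: 30.0
```

Emit:
{"api": "move_arm", "payload": {
  "deltas": [0, 0, -0.065, -0.6, 4, 0, 1, 0, 0, -0.065, -1.2, 8, 0, 1, 0, 0, -0.065, -1.8, 12, 0, 1, 0, 0, -0.065, -2.3, 14.5, 0, 1, 0, 0, -0.065, -2.3, 15.9, 0, 1, 0, 0, -0.065, -2.3, 15.9, 0, 1, 0, 0, -0.065, -2.3, 15.9, 0, 1, 0, 0, -0.065, -2.3, 15.9, 0, 1]
}}

```text
time: 7.9
tool_pos: [0.5054, 0.0879, 0.1402]
ee_rot: [-3.141, -0.001, -2.947]
wrist_force: [-0.2, 0.0, -1.7]
width: 0.0257
finger_force: 30.0
```

```bash
cat > look.py <<'E'
from h import *
import sys
nm=sys.argv[1]
o=robot.get_obs();print(o["time"],o["width"],o["finger_force"],o["tool_pos"],o["ee_rot"],o["wrist_force"])
s=snap("side");w=snap("wrist")
save(nm+".png",np.hstack([cv2.resize(s["image"][150:255,190:295],(400,400),interpolation=cv2.INTER_CUBIC),cv2.resize(w["image"][60:260,220:420],(400,400),interpolation=cv2.INTER_CUBIC)]))
for n,q in (("side",s),("wrist",w)):
    W=cloud(q).reshape(-1,3); np.save("pics/%s_%s.npy"%(nm,n),W)
    W=W[(abs(W[:,0]-.505)<.035)&(abs(W[:,1]-.09)<.03)]
    print(n)
    for z in np.arange(.078,.21,.006):
        Q=W[(W[:,2]>=z)&(W[:,2]<z+.006)]
        if len(Q)>3: print(round(z,3),len(Q),"x",np.percentile(Q[:,0],[2,50,98]).round(4),"y",np.percentile(Q[:,1],[2,50,98]).round(4))
E
python3 look.py k1
```

```text
7.9 0.02565401576803196 29.99610811471939 [0.50544694 0.0879265  0.14024313] [-3.14109560e+00 -6.38874366e-04 -2.94702465e+00] [-0.21568126  0.02254337 -1.6548912 ]
side
0.102 4 x [0.5049 0.5076 0.5112] y [0.079  0.0835 0.0893]
0.108 12 x [0.5019 0.5043 0.5092] y [0.0776 0.0825 0.0922]
0.114 15 x [0.5005 0.5042 0.5109] y [0.078  0.0835 0.0898]
0.12 13 x [0.4996 0.5032 0.5088] y [0.0784 0.0833 0.0915]
0.126 16 x [0.4984 0.502  0.5125] y [0.0771 0.0811 0.092 ]
0.132 12 x [0.4977 0.4998 0.5126] y [0.0768 0.0814 0.0917]
0.138 15 x [0.4964 0.5001 0.5085] y [0.0767 0.0798 0.0914]
0.144 16 x [0.4957 0.4972 0.5081] y [0.0768 0.0816 0.0914]
0.15 16 x [0.4938 0.4968 0.5108] y [0.0769 0.079  0.0899]
0.156 12 x [0.4929 0.495  0.505 ] y [0.0762 0.0804 0.0895]
0.162 13 x [0.4904 0.4933 0.5038] y [0.0747 0.0802 0.0923]
0.168 28 x [0.4889 0.4926 0.5015] y [0.0698 0.0788 0.0933]
0.174 32 x [0.4886 0.4929 0.5006] y [0.0654 0.0827 0.1025]
0.18 41 x [0.4894 0.4936 0.5096] y [0.061  0.0803 0.1084]
0.186 91 x [0.4887 0.4992 0.5157] y [0.0614 0.0827 0.1042]
0.192 69 x [0.4897 0.4995 0.5163] y [0.0606 0.086
[... 383 characters left out ...]
4983 0.4997 0.5011] y [0.0799 0.087  0.0942]
0.138 24 x [0.4971 0.4987 0.5002] y [0.0799 0.0869 0.0938]
0.144 33 x [0.4958 0.4974 0.4989] y [0.0789 0.0863 0.094 ]
0.15 37 x [0.4944 0.4957 0.4975] y [0.0794 0.0866 0.0938]
0.162 28 x [0.4898 0.492  0.4944] y [0.0745 0.0859 0.0972]
0.168 151 x [0.4899 0.4921 0.4992] y [0.0719 0.0853 0.1007]
0.174 243 x [0.4899 0.4928 0.5005] y [0.067  0.0864 0.1063]
0.18 322 x [0.49   0.4928 0.5009] y [0.0634 0.0853 0.1095]
0.186 1199 x [0.4904 0.4993 0.515 ] y [0.0652 0.0873 0.1077]
0.192 1183 x [0.492  0.5012 0.5138] y [0.0649 0.0879 0.1078]
0.198 299 x [0.4918 0.4995 0.513 ] y [0.0627 0.0996 0.1102]
0.204 316 x [0.4916 0.4995 0.5109] y [0.0627 0.0883 0.1104]
```

View pics/k1.png

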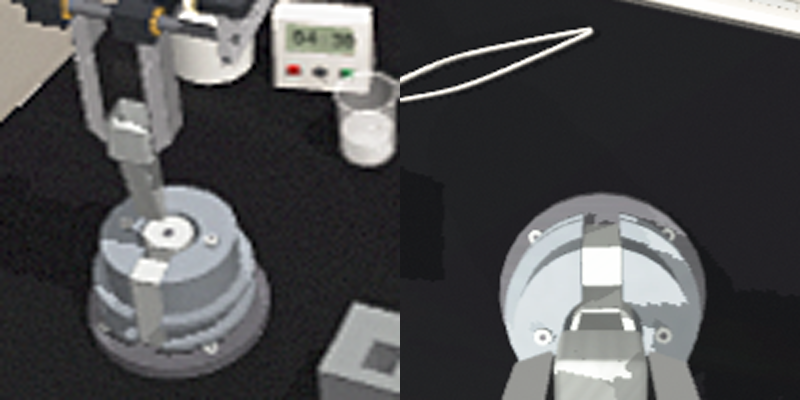

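The key hangs upright over the keyway, with its slanted face toward the jaw. The head is at (130,130) on the left half, and the jaw top at (602,268) on the right. The tip is at about (0.509, 0.089, 0.103), within 1 mm of the keyway.

Emit:
{"api": "move_arm", "payload": {
  "deltas": [0, 0, 0, 0.1, 0.03, 1, 1, 0, 0, 0, 0.1, 0.03, 2, 1, 0, 0, 0, 0.1, 0.03, 2.6, 1, 0, 0, 0, 0.1, 0.03, 2.6, 1, 0, 0, 0, 0.1, 0.03, 2.6, 1]
}}

```text
time: 8.5
tool_pos: [0.5043, 0.0893, 0.1142]
ee_rot: [3.141, -0.001, -2.945]
wrist_force: [-0.4, 0.8, -1.4]
width: 0.026
finger_force: 30.0
```

Emit:
{"api": "move_arm", "payload": {
  "deltas": [0, 0, 0, 0, 0, 0.2, 1, 0, 0, 0, 0, 0, 0.4, 1, 0, 0, 0, 0, 0, 0.6, 1, 0, 0, 0, 0, 0, 0.6, 1]
}}

```text
time: 8.9
tool_pos: [0.5043, 0.0893, 0.1083]
ee_rot: [3.141, -0.0, -2.945]
wrist_force: [0.8, 0.6, -1.1]
width: 0.0257
finger_force: 30.0
```

Emit:
{"api": "move_arm", "payload": {
  "deltas": [0, 0, 0, 0, -0.05, 0.0, 1, 0, 0, 0, 0, -0.05, 0.2, 1, 0, 0, 0, 0, -0.05, 0.4, 1, 0, 0, 0, 0, -0.05, 0.4, 1]
}}

```text
time: 9.3
tool_pos: [0.5043, 0.0888, 0.1041]
ee_rot: [3.141, -0.001, -2.945]
wrist_force: [-0.1, 0.6, -1.8]
width: 0.0256
finger_force: 30.0
```

Emit:
{"api": "move_arm", "payload": {
  "deltas": [0, 0, 0, 0, 0, 0.2, 1, 0, 0, 0, 0, 0, 0.4, 1, 0, 0, 0, 0, 0, 0.4, 1]
}}

```text
time: 9.6
tool_pos: [0.5046, 0.0888, 0.1002]
ee_rot: [3.141, -0.0, -2.945]
wrist_force: [0.2, 0.3, -2.5]
width: 0.0257
finger_force: 30.0
```

```bash
python3 look.py k2 | grep -v " 0.2"
```

```text
side
0.078 13 x [0.4999 0.5019 0.5106] y [0.0782 0.0847 0.0917]
0.084 13 x [0.4975 0.5018 0.51  ] y [0.0786 0.0826 0.0921]
0.09 11 x [0.4973 0.4998 0.5069] y [0.0785 0.0857 0.0924]
0.096 16 x [0.4962 0.4987 0.512 ] y [0.0765 0.0811 0.0925]
0.102 15 x [0.4945 0.4975 0.5121] y [0.0781 0.0817 0.0912]
0.108 15 x [0.4931 0.4964 0.5086] y [0.0774 0.0803 0.0916]
0.114 10 x [0.493  0.4955 0.5062] y [0.0759 0.0807 0.0882]
0.12 8 x [0.4907 0.4931 0.4966] y [0.0737 0.0813 0.0905]
0.126 23 x [0.4882 0.4912 0.4987] y [0.0722 0.082  0.0936]
0.132 30 x [0.489  0.4925 0.4998] y [0.0691 0.0845 0.1054]
0.138 39 x [0.4887 0.4926 0.505 ] y [0.0628 0.0818 0.1047]
0.144 45 x [0.4892 0.4929 0.5129] y [0.0609 0.0781 0.1082]
0.15 109 x [0.4891 0.4987 0.516 ] y [0.0619 0.0874 0.1079]
0.156 31 x [0.4904 0.4994 0.5174] y [0.0611 0.0982 0.1084]
0.162 36 x [0.49   0.4985 0.5137] y [0.0614 0.0985 0.1085]
0.168 34 x [0.49   0.4991 0.5163] y [0.0604 0.0713 0.1048]
0.174 38 x [0.4896 0.4988 0.515 ] y [0.0609 0.0993 0.1089]
0.18 38 x [0.4907 0.4997 0.5166] y [0.0614 0.0709 0.1082]
0.186 33 x [0.4902 0.4968 0.5139] y [
[... 755 characters left out ...]
8 0.4918 0.5   ] y [0.0649 0.0863 0.1099]
0.144 389 x [0.489  0.4919 0.5001] y [0.0642 0.0867 0.1105]
0.15 2035 x [0.4904 0.5005 0.5136] y [0.068  0.0885 0.1066]
0.156 275 x [0.4905 0.4984 0.5089] y [0.0636 0.1004 0.1111]
0.162 311 x [0.4905 0.4985 0.5117] y [0.0637 0.0778 0.1112]
0.168 338 x [0.4905 0.4985 0.511 ] y [0.0635 0.0778 0.1112]
0.174 387 x [0.4904 0.4984 0.511 ] y [0.0636 0.1006 0.1112]
0.18 443 x [0.4905 0.4984 0.5115] y [0.0635 0.1005 0.1112]
0.186 503 x [0.4904 0.4986 0.5127] y [0.0634 0.078  0.1114]
0.192 491 x [0.4906 0.4984 0.5098] y [0.0638 0.1002 0.1111]
0.198 563 x [0.4913 0.4986 0.5083] y [0.0677 0.0771 0.1069]
0.204 312 x [0.4914 0.498  0.5046] y [0.0688 0.0749 0.1062]
```

View pics/k2.png

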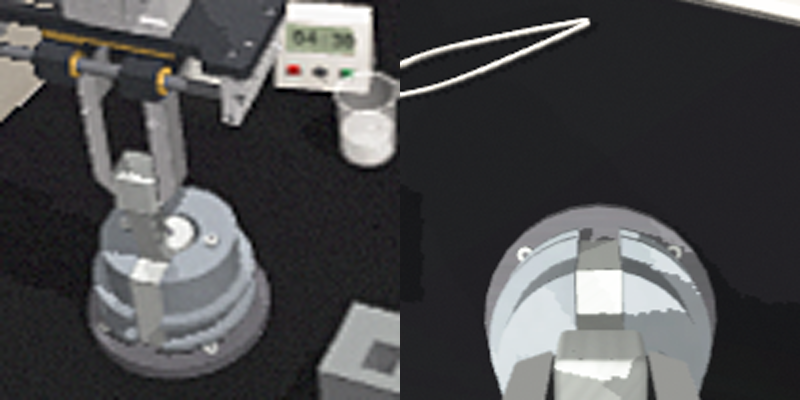

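The tip is about 9 mm into the keyway (head top at z≈0.151) with no contact force. I'll go 3 mm deeper, then let go.

Emit:
{"api": "move_arm", "payload": {
  "deltas": [0, 0, 0, 0, 0, 0.15, 1, 0, 0, 0, 0, 0, 0.3, 1, 0, 0, 0, 0, 0, 0.3, 1]
}}

```text
time: 10.0
tool_pos: [0.5049, 0.0889, 0.0975]
ee_rot: [3.142, 0.001, -2.945]
wrist_force: [1.2, 0.8, -1.5]
width: 0.0259
finger_force: 30.0
```

Emit:
{"api": "move_arm", "payload": {
  "deltas": [0, 0, 0, 0, 0, 0, 0.6, 0, 0, 0, 0, 0, 0, 0.5, 0, 0, 0, 0, 0, 0, 0.3, 0, 0, 0, 0, 0, 0, 0.2, 0, 0, 0, 0, 0, 0, 0.1, 0, 0, 0, 0, 0, 0, 0, 0, 0, 0, 0, 0, 0, 0]
}}

```text
time: 10.7
tool_pos: [0.5046, 0.0888, 0.0977]
ee_rot: [3.142, 0.0, -2.945]
wrist_force: [-0.0, 0.1, 0.1]
width: 0.0467
finger_force: 0.0
```

```bash
python3 look.py k3 | grep -A50 wrist | head -20
```

```text
wrist
0.078 23 x [0.4992 0.5009 0.5026] y [0.081  0.0888 0.0955]
0.084 21 x [0.498  0.4994 0.5013] y [0.0809 0.0877 0.0952]
0.09 25 x [0.497  0.4982 0.5002] y [0.0809 0.089  0.0954]
0.102 10 x [0.4932 0.4961 0.4968] y [0.0765 0.0806 0.097 ]
0.108 118 x [0.4923 0.4944 0.4977] y [0.0752 0.0868 0.0989]
0.114 128 x [0.4922 0.4944 0.4974] y [0.0757 0.0878 0.099 ]
0.12 135 x [0.4922 0.4945 0.4975] y [0.0754 0.0868 0.0992]
0.126 600 x [0.4921 0.5003 0.5178] y [0.0662 0.0884 0.1125]
0.132 1216 x [0.49  0.505 0.517] y [0.0633 0.0897 0.1143]
0.138 182 x [0.4889 0.4985 0.515 ] y [0.0604 0.1114 0.1195]
0.144 200 x [0.4889 0.4976 0.515 ] y [0.0608 0.1118 0.1192]
0.15 232 x [0.4889 0.5002 0.5159] y [0.0606 0.1116 0.1195]
0.156 238 x [0.4889 0.4992 0.514 ] y [0.0604 0.1118 0.1196]
0.162 279 x [0.4889 0.4997 0.5153] y [0.0604 0.1116 0.1192]
0.168 300 x [0.4887 0.5    0.515 ] y [0.0606 0.1116 0.1193]
0.174 347 x [0.4888 0.4993 0.5159] y [0.0607 0.1117 0.1196]
0.18 392 x [0.4889 0.4996 0.5149] y [0.0605 0.1117 0.1194]
0.186 438 x [0.4889 0.4993 0.5151] y [0.0605 0.1117 0.1196]
0.192 453 x [0.4888 0.4979 0.5127] y [0.0606 0.1116 0.1195]
```

The key has sunk under its own weight: head top at about 0.133, tip about 27 mm deep, upright. Next I raise, close, and press on the head's top with the shut fingers.

Emit:
{"api": "move_arm", "payload": {
  "deltas": [0, 0, 0, 0, 0, -2, 0, 0, 0, 0, 0, 0, -3.5, 0, 0, 0, 0, -0.15, 0, -3.5, 1, 0, 0, 0, -0.15, 0, -3.5, 1, 0, 0, 0, -0.15, 0, -3.5, 1, 0, 0, 0, -0.15, 0, -3.5, 1, 0, 0, 0, -0.15, 0, -3.5, 1, 0, 0, 0, -0.15, 0, -3.5, 1]
}}

```text
time: 11.6
tool_pos: [0.5058, 0.0891, 0.1321]
ee_rot: [3.141, -0.001, -2.945]
wrist_force: [-0.7, 0.7, -0.3]
width: 0.003
finger_force: 0.0
```

Emit:
{"api": "move_arm", "payload": {
  "deltas": [0, 0, 0, 0, 0, 0.5, 1, 0, 0, 0, 0, 0, 1, 1, 0, 0, 0, 0, 0, 1.5, 1, 0, 0, 0, 0, 0, 2, 1, 0, 0, 0, 0, 0, 2, 1]
}}

```text
time: 12.1
tool_pos: [0.5053, 0.0891, 0.1113]
ee_rot: [3.141, -0.002, -2.945]
wrist_force: [-0.2, -0.5, 0.5]
width: 0.0007
finger_force: 0.0
```

```bash
python3 look.py k4 | grep -v side| head -30
```

```text
12.1 0.0007406546689416427 0.0 [0.50530767 0.08908065 0.11131716] [ 3.14122990e+00 -2.13356265e-03 -2.94538683e+00] [-0.19374588 -0.54811571  0.46340062]
0.078 15 x [0.499  0.5019 0.5213] y [0.0791 0.0825 0.0905]
0.084 14 x [0.4978 0.5007 0.5143] y [0.0778 0.0836 0.0927]
0.09 14 x [0.4964 0.5033 0.5135] y [0.078  0.0795 0.0877]
0.096 10 x [0.4962 0.4975 0.4993] y [0.0789 0.0864 0.0932]
0.102 14 x [0.4925 0.4967 0.512 ] y [0.074  0.0821 0.0936]
0.108 21 x [0.4915 0.4968 0.5136] y [0.0723 0.0755 0.0957]
0.114 32 x [0.4906 0.4956 0.5167] y [0.0727 0.0825 0.0965]
0.12 25 x [0.4922 0.4967 0.5147] y [0.072  0.077  0.0939]
0.126 56 x [0.4918 0.4994 0.5186] y [0.0729 0.0822 0.0973]
0.132 38 x [0.4941 0.5035 0.5155] y [0.0747 0.0842 0.0975]
0.144 8 x [0.4944 0.4964 0.4994] y [0.0779 0.0843 0.0884]
0.15 24 x [0.493  0.4973 0.5176] y [0.0743 0.082  0.0963]
0.156 25 x [0.4936 0.4974 0.5114] y [0.0735 0.0819 0.0964]
0.162 30 x [0.4946 0.4972 0.5153] y [0.0727 0.079  0.0966]
0.168 30 x [0.4935 0.4969 0.5165] y [0.0734 0.0793 0.0973]
0.174 30 x [0.493  0.4978 0.5136] y [0.0737 0.0812 0.0941]
0.18 26 x [0.4918 0.4978 0.5135] y [0.0739 0.0814 0.0965]
0.186 32 x [0.4932 0.4973 0.5139] y [0.0737 0.0818 0.0969]
0.192 33 x [0.4943 0.4976 0.5157] y [0.0725 0.08   0.0973]
0.198 28 x [0.4943 0.4978 0.5119] y [0.073  0.0799 0.0975]
0.204 30 x [0.4934 0.4979 0.5136] y [0.0733 0.0812 0.0961]
wrist
0.078 18 x [0.4995 0.5009 0.5024] y [0.0813 0.0876 0.0945]
0.084 9 x [0.4988 0.5003 0.5012] y [0.0803 0.0832 0.0954]
0.09 14 x [0.4973 0.4987 0.5   ] y [0.0842 0.0903 0.0949]
0.102 13 x [0.4926 0.4952 0.4979] y [0.0754 0.0848 0.0979]
0.108 97 x [0.4923 0.4944 0.4981] y [0.0752 0.0868 0.0988]
0.114 94 x [0.4924 0.4945 0.4976] y [0.0757 0.0868 0.0992]
0.12 112 x [0.4921 0.4943 0.4976] y [0.0753 0.0876 0.0988]
```

View pics/k4.png

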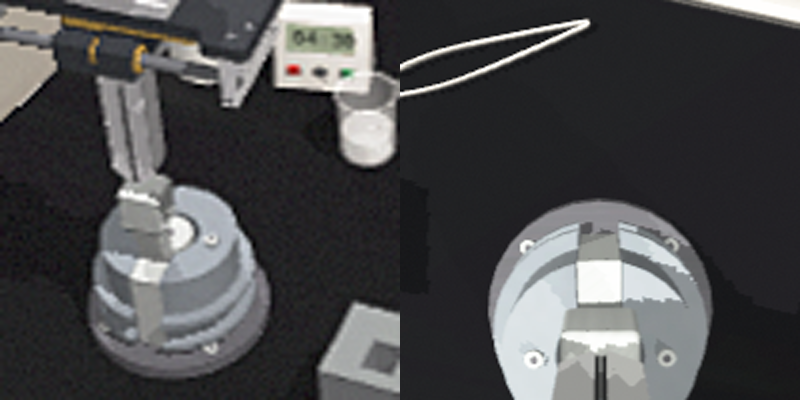

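The shut fingers stand about 10 mm above the head, centred on it (tips at (135,175), head at (147,205)). Now I lower gently.

Emit:
{"api": "move_arm", "payload": {
  "deltas": [0, 0, 0, 0, 0, 0.3, 1, 0, 0, 0, 0, 0, 0.6, 1, 0, 0, 0, 0, 0, 0.7, 1, 0, 0, 0, 0, 0, 0.7, 1]
}}

```text
time: 12.6
tool_pos: [0.5059, 0.0892, 0.1053]
ee_rot: [3.141, -0.0, -2.945]
wrist_force: [-0.4, 0.2, 0.6]
width: 0.0005
finger_force: 0.0
```

Emit:
{"api": "move_arm", "payload": {
  "deltas": [0, 0, 0, 0, 0, 0.05, 1, 0, 0, 0, 0, 0, 0.1, 1, 0, 0, 0, 0, 0, 0.15, 1, 0, 0, 0, 0, 0, 0.2, 1, 0, 0, 0, 0, 0, 0.2, 1]
}}

```text
time: 13.1
tool_pos: [0.506, 0.0891, 0.1035]
ee_rot: [3.141, -0.0, -2.945]
wrist_force: [-0.4, -0.0, -0.4]
width: 0.0008
finger_force: 0.0
```

Emit:
{"api": "move_arm", "payload": {
  "deltas": [0, 0, 0, 0, 0, 0.05, 1, 0, 0, 0, 0, 0, 0.1, 1, 0, 0, 0, 0, 0, 0.1, 1]
}}

```text
time: 13.4
tool_pos: [0.506, 0.0891, 0.1025]
ee_rot: [3.142, -0.0, -2.945]
wrist_force: [-0.3, -0.4, -0.5]
width: 0.0003
finger_force: 0.0
```

Emit:
{"api": "move_arm", "payload": {
  "deltas": [0, 0, 0, 0, 0, 0.05, 1, 0, 0, 0, 0, 0, 0.1, 1, 0, 0, 0, 0, 0, 0.1, 1]
}}

```text
time: 13.7
tool_pos: [0.506, 0.0891, 0.1015]
ee_rot: [3.142, -0.0, -2.945]
wrist_force: [0.4, -0.1, -1.0]
width: 0.0006
finger_force: 0.0
```

Emit:
{"api": "move_arm", "payload": {
  "deltas": [0, 0, 0, 0, 0, 0.05, 1, 0, 0, 0, 0, 0, 0.1, 1, 0, 0, 0, 0, 0, 0.1, 1]
}}

```text
time: 14.0
tool_pos: [0.506, 0.0891, 0.1005]
ee_rot: [3.142, 0.0, -2.945]
wrist_force: [0.8, 1.0, 0.7]
width: 0.0003
finger_force: 0.0
```

Emit:
{"api": "move_arm", "payload": {
  "deltas": [0, 0, 0, 0, 0, 0.05, 1, 0, 0, 0, 0, 0, 0.1, 1, 0, 0, 0, 0, 0, 0.1, 1]
}}

```text
time: 14.3
tool_pos: [0.5062, 0.0891, 0.1001]
ee_rot: [-3.142, 0.001, -2.945]
wrist_force: [-1.6, 0.3, 3.2]
width: 0.0008
finger_force: 1.4
```

Emit:
{"api": "move_arm", "payload": {
  "deltas": [0, 0, 0, 0, 0, 0.05, 1, 0, 0, 0, 0, 0, 0.1, 1, 0, 0, 0, 0, 0, 0.1, 1]
}}

```text
time: 14.6
tool_pos: [0.5063, 0.0891, 0.0994]
ee_rot: [-3.141, 0.001, -2.945]
wrist_force: [-2.0, -0.3, 5.0]
width: 0.0003
finger_force: 2.7
```

Emit:
{"api": "move_arm", "payload": {
  "deltas": [0, 0, 0, 0, 0, 0.05, 1, 0, 0, 0, 0, 0, 0.1, 1, 0, 0, 0, 0, 0, 0.1, 1]
}}

```text
time: 14.9
tool_pos: [0.5064, 0.0891, 0.0991]
ee_rot: [-3.141, 0.001, -2.945]
wrist_force: [-2.5, 0.0, 7.9]
width: 0.0005
finger_force: 3.7
```

Emit:
{"api": "move_arm", "payload": {
  "deltas": [0, 0, 0, 0, 0, 0.05, 1, 0, 0, 0, 0, 0, 0.1, 1, 0, 0, 0, 0, 0, 0.1, 1]
}}

```text
time: 15.2
tool_pos: [0.5064, 0.089, 0.0987]
ee_rot: [-3.141, 0.002, -2.945]
wrist_force: [-4.5, -0.4, 9.2]
width: 0.0005
finger_force: 4.8
```

Emit:
{"api": "move_arm", "payload": {
  "deltas": [0, 0, 0, 0, 0, 0.05, 1, 0, 0, 0, 0, 0, 0.1, 1, 0, 0, 0, 0, 0, 0.1, 1]
}}

```text
time: 15.5
tool_pos: [0.5066, 0.089, 0.0983]
ee_rot: [-3.141, 0.002, -2.945]
wrist_force: [-4.5, -1.1, 11.6]
width: 0.0004
finger_force: 5.9
```

Emit:
{"api": "move_arm", "payload": {
  "deltas": [0, 0, 0, 0, 0, 0.05, 1, 0, 0, 0, 0, 0, 0.1, 1, 0, 0, 0, 0, 0, 0.1, 1]
}}

```text
time: 15.8
tool_pos: [0.5067, 0.0889, 0.098]
ee_rot: [-3.141, 0.003, -2.945]
wrist_force: [-5.5, -0.2, 14.5]
width: 0.0004
finger_force: 7.0
```

14.5 N reached. I'll back off and check the seating.

Emit:
{"api": "move_arm", "payload": {
  "deltas": [0, 0, 0, 0, 0, -1.5, 1, 0, 0, 0, 0, 0, -3, 1, 0, 0, 0, 0, 0, -3, 1, 0, 0, 0, 0, 0, -3, 1]
}}

```text
time: 16.2
tool_pos: [0.5065, 0.0892, 0.1248]
ee_rot: [3.142, 0.001, -2.945]
wrist_force: [0.7, -0.7, 0.7]
width: 0.0003
finger_force: 0.0
```

```bash
python3 look.py k5 | head -1
python3 - <<'E'
import numpy as np
for k in ("k3","k4","k5"):
  for n in ("side","wrist"):
    W=np.load(f"pics/{k}_{n}.npy")
    Q=W[(abs(W[:,0]-.505)<.016)&(abs(W[:,1]-.088)<.016)&(W[:,2]>.124)&(W[:,2]<.138)]
    B=W[(abs(W[:,0]-.495)<.01)&(abs(W[:,1]-.088)<.007)&(W[:,2]>.08)&(W[:,2]<.13)]
    s=B[(B[:,0]<.4955)]
    print(k,n,len(Q),np.percentile(Q[:,2],[75,90,98]).round(4),"headbottom",np.percentile(s[:,2],[2,10]).round(4))
    for lo,hi in ((.076,.094),(.108,.124)):
        C=B[(B[:,2]>lo)&(B[:,2]<hi)&(B[:,0]<.503)]
        print("   tilt",len(C),np.polyfit(C[:,2],C[:,0],1).round(4))
E
```

```text
16.2 0.00032276561378546346 0.0 [0.50645241 0.08919789 0.12482395] [ 3.14157848e+00  9.87903210e-04 -2.94537272e+00] [ 0.73021228 -0.70306091  0.70372822]
k3 side 115 [0.133  0.1341 0.1347] headbottom [0.1054 0.109 ]
   tilt 14 [-0.153   0.5128]
   tilt 31 [-0.0079  0.4944]
k3 wrist 1669 [0.1328 0.1332 0.1337] headbottom [0.1081 0.1102]
   tilt 43 [-0.2013  0.5175]
   tilt 193 [-0.0031  0.4946]
k4 side 98 [0.1329 0.1339 0.1348] headbottom [0.1043 0.1077]
   tilt 18 [-0.1672  0.5142]
   tilt 31 [0.0044 0.4934]
k4 wrist 635 [0.1326 0.1331 0.1336] headbottom [0.1079 0.1103]
   tilt 36 [-0.2444  0.5212]
   tilt 149 [-0.0032  0.4946]
k5 side 105 [0.1307 0.1317 0.1331] headbottom [0.1011 0.1058]
   tilt 16 [-0.113   0.5093]
   tilt 29 [-0.0661  0.5016]
k5 wrist 804 [0.1304 0.1308 0.1312] headbottom [0.106  0.1088]
   tilt 17 [-0.7864  0.5669]
   tilt 135 [0.0038 0.4939]
```

View pics/k5.png

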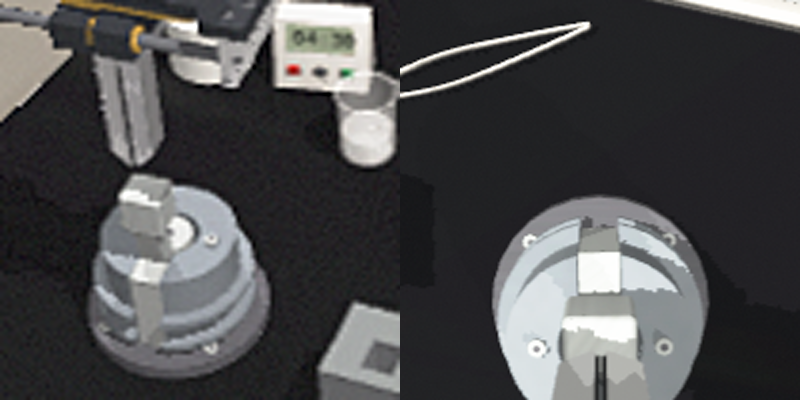

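The key sank 2.2 mm under the press and stands upright. There was about 5 N of side drag, so I'll press once more with compensation to confirm tightness.

Emit:
{"api": "move_arm", "payload": {
  "deltas": [0, 0, 0, 0.05, 0, 1, 1, 0, 0, 0, 0.05, 0, 2, 1, 0, 0, 0, 0.05, 0, 2.4, 1, 0, 0, 0, 0.05, 0, 2.4, 1]
}}

```text
time: 16.7
tool_pos: [0.5047, 0.089, 0.0992]
ee_rot: [3.141, -0.002, -2.945]
wrist_force: [-0.4, -0.4, -0.0]
width: -0.0
finger_force: 0.0
```

Emit:
{"api": "move_arm", "payload": {
  "deltas": [0, 0, 0, 0.01, 0, 0.1, 1, 0, 0, 0, 0.02, 0, 0.2, 1, 0, 0, 0, 0.02, 0, 0.2, 1]
}}

```text
time: 17.0
tool_pos: [0.5054, 0.089, 0.0986]
ee_rot: [3.142, 0.0, -2.945]
wrist_force: [-0.2, 0.3, -0.1]
width: 0.0008
finger_force: 0.0
```

Emit:
{"api": "move_arm", "payload": {
  "deltas": [0, 0, 0, 0.02, 0, 0.1, 1, 0, 0, 0, 0.04, 0, 0.2, 1, 0, 0, 0, 0.04, 0, 0.2, 1]
}}

```text
time: 17.3
tool_pos: [0.5056, 0.089, 0.0979]
ee_rot: [-3.141, 0.002, -2.945]
wrist_force: [-1.6, -0.1, 4.5]
width: 0.0003
finger_force: 2.5
```

Emit:
{"api": "move_arm", "payload": {
  "deltas": [0, 0, 0, 0.04, 0, 0.1, 1, 0, 0, 0, 0.07, 0, 0.2, 1, 0, 0, 0, 0.07, 0, 0.2, 1]
}}

```text
time: 17.6
tool_pos: [0.5057, 0.0889, 0.0978]
ee_rot: [-3.141, 0.005, -2.945]
wrist_force: [-3.1, 0.7, 11.1]
width: 0.0004
finger_force: 5.4
```

Emit:
{"api": "move_arm", "payload": {
  "deltas": [0, 0, 0, 0.03, 0, 0.05, 1, 0, 0, 0, 0.06, 0, 0.15, 1, 0, 0, 0, 0.06, 0, 0.15, 1]
}}

```text
time: 17.9
tool_pos: [0.5058, 0.0887, 0.0974]
ee_rot: [-3.141, 0.007, -2.945]
wrist_force: [-2.7, -0.1, 13.4]
width: 0.0003
finger_force: 6.8
```

Emit:
{"api": "move_arm", "payload": {
  "deltas": [0, 0, 0, 0.03, 0, 0.05, 1, 0, 0, 0, 0.05, 0, 0.12, 1, 0, 0, 0, 0.05, 0, 0.12, 1]
}}

```text
time: 18.2
tool_pos: [0.5059, 0.0886, 0.097]
ee_rot: [-3.14, 0.008, -2.945]
wrist_force: [-2.8, -1.1, 15.6]
width: 0.0
finger_force: 7.9
```

It holds to 13–15 N, moving only 0.4 mm per 2 N. I'll retreat and do a final check.

Emit:
{"api": "move_arm", "payload": {
  "deltas": [0, 0, 0, 0, 0, -2, 1, 0, 0, 0, 0, 0, -5, 1, 0, 0, 0, 0, 0, -8, 1, 0, 0, 0, 0, 0, -8, 1, 0, 0, 0, 0, 0, -8, 1]
}}

```text
time: 18.7
tool_pos: [0.5035, 0.0886, 0.1719]
ee_rot: [-3.142, 0.001, -2.945]
wrist_force: [-0.3, -0.5, -0.7]
width: 0.0003
finger_force: 0.0
```

Run:
```python
from h import *
o=robot.get_obs(); print(o["time"],o["tool_pos"],o["wrist_force"])
for n in ("side","wrist"):
    W=cloud(snap(n)).reshape(-1,3)
    Q=W[(abs(W[:,0]-.505)<.016)&(abs(W[:,1]-.088)<.016)&(W[:,2]>.124)&(W[:,2]<.138)]
    print(n,len(Q),Q.mean(0).round(4),np.percentile(Q[:,2],[75,90,98]).round(4))
robot.close_job()
```

```text
18.7 [0.50347148 0.08857922 0.17189044] [-0.274136   -0.54788571 -0.69204897]
side 98 [0.5039 0.0852 0.1288] [0.1301 0.1308 0.1318]
wrist 848 [0.5052 0.0887 0.1288] [0.1294 0.1298 0.1304]
the job is handed in; nothing more can be done
```

The key stands upright, wedged in the hub's keyway with its tip about 30 mm down. It last moved under a downward push of 13–16 N, nothing else was touched, the arm is clear, and the job was handed in at about 19 s.

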